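# Clamp a primed panel in the sanding jig

## Robot

A 6-joint arm with a two-finger parallel gripper is mounted at the origin on a cart in front of the work surface, level with it; the furniture and walls round the work are solid. World frame = base frame: x ahead of the robot, y to its left, z up, the work surface at z = 0. Lengths are in m, angles in rad, forces in N, time in s.
With the tool pointing down it reaches from about 0.35 to 0.975 m from the base axis. Payload 4.9 kg.
Tool frame: the origin (TCP) lies midway between the tips of the shut fingers; the grasp point (between the pads) lies 19 mm behind it; z points along the fingers, y is the line along which they close (so a half turn about z gives the same grasp; the last joint's range is limited). The gripper opens to 85 mm and grips with 20 to 120 N. Pads are 22 mm wide; open, the fingers measure 114 mm over their backs; the gripper's body (76 mm by 85 mm) begins 54 mm behind the grasp point. The pads swing forward as they close: fully open they stand 13 mm farther back than shut.
Start: joints at [-1.435, 0.053, 1.613, -0, 1.476, -0.119], TCP at [0.158, -0.605, 0.231] pointing down, gripper open.
Joint ranges: [-3.01, 3.01], [-1.01, 2.22], [0.06, 2.58], [-1.02, 4.17], [0.09, 2.62], [-3.14, 3.14]. Speed limits (rad/s): [2.57, 2.57, 3.14, 3.14, 3.14, 3.14].

## Interface

Orientations are given as [roll, pitch, yaw] about the fixed x, y, z axes, in that order (R = Rz(yaw) Ry(pitch) Rx(roll)).
In Python, from plant import ctrl gives the robot as it stands. Calls block until the motion is done:
- ctrl.reach(position, orientation): joint-space move of the TCP to a pose.
- ctrl.movel(position, rotation=None, rate=0.15, until_force=None): straight line of the TCP; rotation=None keeps the orientation; rate is the mean speed in m/s. With until_force (N) it stops when the force on the tool has changed by that much, and returns True; else False.
- ctrl.move_joints(angles): joint-space move.
- ctrl.gripper_to(opening, strength=None): opening from 0.0 (shut) to 1.0 (fully open); strength is the grip in N (None keeps the last); returns when the fingers have stopped.
- ctrl.wait(seconds).
- ctrl.ik(position, orientation): joint angles nearest the present ones, or None.
- ctrl.get_state(): the state.
- ctrl.camera(name): name is "scene" or "top"; returns a dict with "image" (480x640x3 uint8, blue, green, red), "depth" (480x640 float32, m along the optical axis (not along the pixel's ray), 0 where there is no reading), "fx", "fy", "cx", "cy" (pixels), "xyz" and "orientation" of the camera in the world. Camera axes: x right, y down, z forward; pixel columns grow to the right and rows downward; lengths in m; the calibration is good to about 2 mm. A picture is of the moment at which its call begins.
A pose or a line that the arm cannot do raises ctrl.PlanningError and nothing moves.
- ctrl.close_job(): hands the job in; it is judged then, once.
The state is a dict: "time": time; "joint_positions": joint angles; "joint_velocities": joint speeds; "effort": joint torques, N m; "tcp_pos": TCP position; "tool_rot": TCP orientation; "ft_force": force on the tool from outside, world axes, zero at the start; "wrist_torque": the same for the moment, N m; "grip_width": opening from 0.0 (shut) to 1.0 (fully open); "grasp_force": force on a finger pad.
Only numpy, scipy, OpenCV 4.12 (cv2) and the standard library are available. Lean on these libraries where they do the work, as an engineer would, in place of code of your own. Each camera call takes 0.05 s, during which the arm holds its last target. There are 200 camera calls.

## Task

Fix the white primed panel in the jig for sanding. With the fingertips, push it along the board until it is snug in the corner, square against both the fence and the end stop, and only then push the red clamp lever over, back and down, until it snaps past centre onto its stop and the rubber foot pins the panel against the fence. Nothing is picked up: push the panel flat on the board, leave the things round about where they are, and take the hand away at the end.

Things in the scene. Friction and masses are not known exactly. Their poses are not given: they have to be found in the camera images.
- jig: Sanding jig, fixed on the table: plywood board 272 x 225 x 12 mm. Origin: centre of its underside, on the table; x from the clamp towards the fence, y along the fence towards the end stop, z up. Fence: brown batten, 30 mm above the board, along the whole +x edge. End stop: like batten, 98 mm long, at the +y edge, meeting the fence. A steel push-type toggle clamp stands on the -x half.
- corner (a point): Inner corner of the jig on the board's top (12 mm above the table), where the face of the fence (it lies at x = 0 of this point) meets the face of the end stop (y = 0). Axes as the jig's. The seated panel lies at x from -100 to 0 and y from -150 to 0.
- panel: Loose wooden painting panel, white primed top, bare sides, 100 x 150 x 40 mm (x, y, z), about 0.3 kg, flat on the board; slides at 1 to 3 N. Origin: centre of its underside; axes nearly the jig's. Seated, its origin is at (-50, -75, 0) mm from corner. At the start 10 to 14 mm off the fence, 28 to 50 mm short of the end stop and up to 0.1 rad askew.
- clamp_lever (a joint): Lever angle, rad: 0 open, as at the start (handle up, leaning 29 degrees to the fence); grows as the handle is pushed away from the fence and down; dead centre 1.745; 1.902 shut on its stop (handle points away from the fence, 10 degrees above level). Free until the foot meets the panel at about 1.2, then takes 1 to 3 N (let go, it springs back) to dead centre, then snaps to the stop and stays.
- clamp_pivot (a point): Centre of the lever's level pivot (it turns about jig y), 39 mm above the table, 220 mm from the fence's face, 75 mm from the end stop's; axes as the jig's. The clamp's fixed steel parts lie within 25 mm of the plunger's axis, which runs from here along jig x, from 26 mm behind this point to 86 mm ahead of it, up to 51 mm above the table.
- lever_end (a point): End of the lever's handle, on its axis, 83.5 mm from clamp_pivot. The red round grip is 17 mm thick and covers the last 56 mm.
- foot_face (a point): Centre of the front face of the clamp's black rubber foot, 19 mm in diameter, 39 mm above the table. Open, it stands 124 mm from the face of the fence; shut, it presses on the middle of the seated panel's long side.
- clamp_foot: The black rubber foot with its spring mount. Origin: on the plunger's axis, 65 mm behind the front face. Shut on a seated panel it presses with about 20 N.
- cork_block: Loose cork sanding block, 40 x 70 x 24 mm, lying on the board beside the clamp, towards the end stop's side. Origin: centre of its underside.
- orange_tube: Loose paint tube with an orange band, 60 x 192 x 36 mm, lying on the table behind the fence. Origin: centre of its underside.
- small_tube: Loose small paint tube with a green band, 46 x 150 x 28 mm, lying on the table beside the board, on the side away from the end stop, level with the clamp. Origin: centre of its underside.

How it is judged:
By the outcome, as a careful person would: the job done as asked, in the order asked, and still so for the second after the job is handed in, with the robot touching nothing.
It also fails if it takes over 58 s, if anything falls off the work surface, if the arm or the gripper's body presses on something with over 40 N, if the wrist force passes 120 N, or if a joint passes its speed limit or range.

## Working session

There is one attempt and no reset: what is moved stays moved. The work goes in short steps, each a Python script; the robot and the scene stay as the last script left them, time stands still between calls to the robot, and variables do not carry over. Pictures are saved under pics/ and viewed, at most 10 in all, crops included, and the job is handed in when it is done.

```bash
ls; mkdir -p pics; python3 - <<'E'
from plant import ctrl
import cv2,numpy as np
for n in("scene","top"):
    c=ctrl.camera(n); cv2.imwrite(f"pics/{n}0.png",c["image"]); np.savez(f"{n}0.npz",**c)
    print(n,c["fx"],c["fy"],c["cx"],c["cy"],c["xyz"],c["orientation"])
s=ctrl.get_state();print(s["time"],s["tool_rot"],s["grip_width"])
E
```

```text
pics
scene 436.7911167201946 436.7911167201946 321.07622885311247 234.40528252726898 [ 0.19466738 -0.98058281  0.58039239] [-2.16855443  0.00414676 -0.41018217]
top 483.90723014445064 483.90723014445064 322.9971833320992 242.806853630961 [ 0.34112249 -0.34568677  0.93842489] [-2.96794666  0.01768257 -1.5943926 ]
0.1 [-3.13977536e+00 -1.90978968e-04  2.54813584e-01] 0.9966989580723351
```

View pics/top0.png

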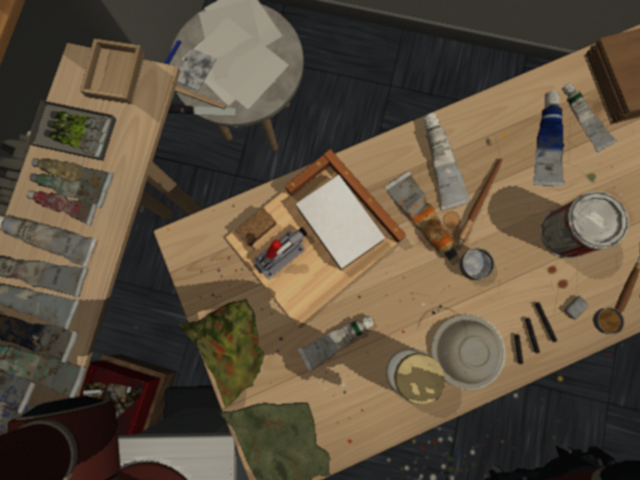

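View pics/scene0.png

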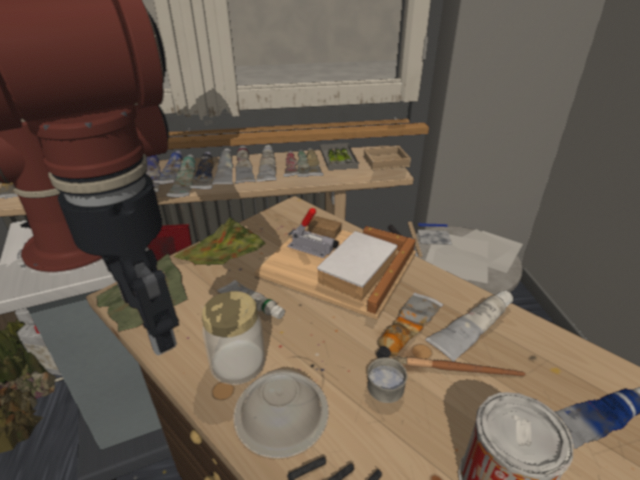

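The top view shows the panel (white, centred near (340,222)), the fence from (330,155) to (402,238), the end stop from (330,155) to (290,188) and the red lever at (285,245). The cork is at (253,225), the small tube at (335,345) and the orange tube at (425,215). The scene view shows the same layout with the lever at (307,220).

```bash
cat > h.py <<'E'
import numpy as np,cv2
from scipy.spatial.transform import Rotation as Ro
def Rc(c): return Ro.from_euler('xyz',c["orientation"]).as_matrix()
def ray(c,uv,z):
    uv=np.atleast_2d(uv).astype(float)
    d=np.c_[(uv[:,0]-c["cx"])/c["fx"],(uv[:,1]-c["cy"])/c["fy"],np.ones(len(uv))]@Rc(c).T
    return c["xyz"]+d*((z-c["xyz"][2])/d[:,2])[:,None]
def cloud(c):
    v,u=np.mgrid[:480,:640]; D=c["depth"]
    p=np.stack([(u-c["cx"])/c["fx"]*D,(v-c["cy"])/c["fy"]*D,D],-1)
    return p@Rc(c).T+c["xyz"]
def big(m):
    k=max(cv2.findContours(m.astype(np.uint8),cv2.RETR_EXTERNAL,cv2.CHAIN_APPROX_NONE)[0],key=cv2.contourArea)
    return k[:,0,:]
def rect(c,k,z):
    p=ray(c,k,z)[:,:2]*1000
    return cv2.minAreaRect(p.astype(np.float32))
def load(n):
    z=np.load(n); return {k:z[k] for k in z.files}
def masks(c):
    hsv=cv2.cvtColor(c["image"],cv2.COLOR_BGR2HSV).astype(int); H,S,V=hsv[...,0],hsv[...,1],hsv[...,2]
    return H,S,V
E
python3 - <<'E'
from h import *
c=load("top0.npz");H,S,V=masks(c);P=cloud(c)
roi=np.zeros((480,640),bool);roi[140:325,220:410]=1
for p in [(340,222),(330,160),(366,195),(305,178),(300,290),(253,225),(285,245),(425,215),(335,345)]:
    print(p,H[p[1],p[0]],S[p[1],p[0]],V[p[1],p[0]],P[p[1],p[0]].round(4))
w=roi&(S<50)&(V>140); k=big(w);r=rect(c,k,.052);print("panel",r,cv2.boxPoints(r))
print(np.median(P[w][:,2]))
b=roi&(P[...,2]>.032)&(P[...,2]<.049)&(S>90)&(V<150)
cv2.imwrite("m.png",b*255)
k=big(b);print("fence",ray(c,cv2.approxPolyDP(k,3,True)[:,0],.042).round(4),cv2.approxPolyDP(k,3,True)[:,0].tolist())
red=roi&((H<8)|(H>172))&(S>150)&(V>90);v,u=np.where(red);print("red",len(u),u.min(),u.max(),v.min(),v.max())
q=P[red];print(q[np.argsort(q[:,2])][[0,len(q)//2,-1]])
im=c["image"].copy();im[b]=(0,255,0);im[w]=(255,0,0);im[red]=(255,255,0)
cv2.imwrite("pics/m1.png",cv2.resize(im[140:330,210:420],None,fx=3.5,fy=3.0))
E
```

```text
(340, 222) 21 25 195 [ 0.536  -0.3665  0.0504]
(330, 160) 12 174 126 [ 0.662  -0.351   0.0401]
(366, 195) 11 173 133 [ 0.5888 -0.4178  0.0436]
(305, 178) 12 174 126 [ 0.6263 -0.3019  0.0424]
(300, 290) 17 119 193 [ 0.4137 -0.2869  0.0104]
(253, 225) 15 136 116 [ 0.538  -0.2005  0.0356]
(285, 245) 21 26 168 [ 0.4966 -0.2619  0.0411]
(425, 215) 12 210 143 [ 0.5543 -0.5343  0.0103]
(335, 345) 23 28 83 [ 0.3088 -0.3511  0.0037]
panel ((539.14306640625, -366.2059326171875), (150.2705535888672, 99.85543823242188), 33.60248947143555) [[ 448.93173 -366.20322]
 [ 504.19452 -449.37253]
 [ 629.3544  -366.20865]
 [ 574.0916  -283.03934]]
0.05057166271258451
fence [[ 0.6156 -0.2631  0.042 ]
 [ 0.5993 -0.2745  0.042 ]
 [ 0.6594 -0.347   0.042 ]
 [ 0.5023 -0.4708  0.042 ]
 [ 0.5114 -0.4882  0.042 ]
 [ 0.6837 -0.3516  0.042 ]] [[285, 184], [291, 192], [328, 161], [396, 239], [405, 234], [330, 149]]
red 128 268 280 240 258
[[ 0.48397078 -0.23989815  0.01507134]
 [ 0.48233974 -0.25551298  0.10478182]
 [ 0.34112249 -0.34568677  0.93842489]][ WARN:0@0.298] global loadsave.cpp:1063 imwrite_ Unsupported depth image for selected encoder is fallbacked to CV_8U.
```

View pics/m1.png

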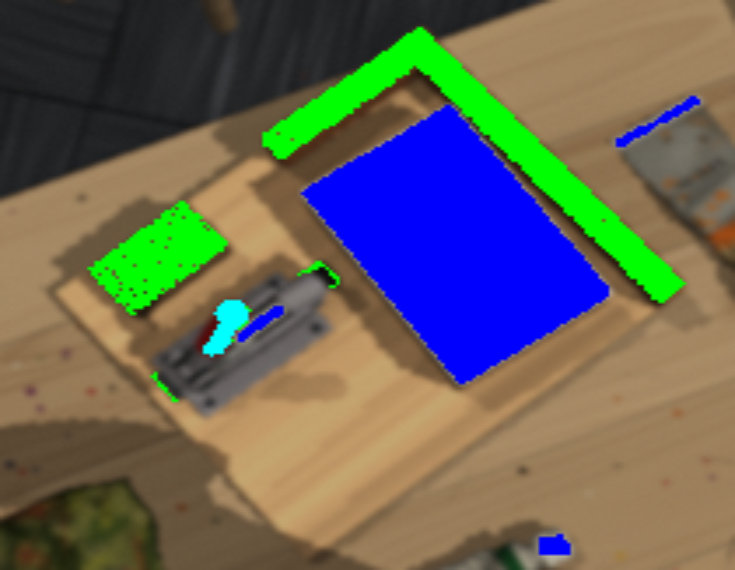

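The mask is clean: panel blue, fence and stop green, and lever cyan with its top near (275,245). Next I fit the jig frame from the inner edges.

```bash
cat >> h.py <<'E'
def frame(c):
    H,S,V=masks(c);P=cloud(c)
    roi=np.zeros((480,640),bool);roi[140:325,280:410]=1
    b=roi&(P[...,2]>.032)&(P[...,2]<.049)&(S>90)&(V<150)
    p=ray(c,big(b),.042)[:,:2]
    a0=np.array([.6594,-.347]);ey=np.array([.785,.619]);ex=np.array([.619,-.785])
    for i in range(3):
        q=np.c_[(p-a0)@ex,(p-a0)@ey]
        f=p[(abs(q[:,0])<.006)&(q[:,1]<-.015)&(q[:,1]>-.17)];s=p[(abs(q[:,1])<.006)&(q[:,0]<-.012)&(q[:,0]>-.06)]
        def fl(x):
            v=cv2.fitLine(x.astype(np.float32),cv2.DIST_HUBER,0,1e-4,1e-4).ravel();return v[:2],v[2:]
        d,o=fl(f);d*=np.sign(d@ey);ds,os=fl(s);ds*=np.sign(ds@ex)
        ey=d;ex=np.array([d[1],-d[0]]);a0=o+d*((os-o)@d)+0
        a0=a0+ey*(((os-a0)@ey)-((os-a0)@ex)*(ds@ey)*0)
    return a0.astype(float),ex.astype(float),ey.astype(float),np.degrees(np.arctan2(d[1],d[0])),np.degrees(np.arctan2(ds[1],ds[0])),len(f),len(s)
def panel(c):
    H,S,V=masks(c);roi=np.zeros((480,640),bool);roi[140:325,285:400]=1
    r=rect(c,big(roi&(S<50)&(V>140)),.052);return np.array(r[0])/1000,r[1],r[2]
E
python3 - <<'E'
from h import *
from plant import ctrl
c=load("top0.npz");a,ex,ey,t1,t2,n1,n2=frame(c);print(a,ex,ey,t1,t2,n1,n2)
P=cloud(c);H,S,V=masks(c)
def J(p): p=np.atleast_2d(p);return np.c_[(p[:,:2]-a)@ex,(p[:,:2]-a)@ey].round(4)
pc,sz,ang=panel(c);print("panel in corner",J(pc),sz,ang, "target -.05 -.075")
print("outer fence corner",J([[.6837,-.3516],[.5114,-.4882],[.5023,-.4708],[.6156,-.2631]]))
# foot & lever
red=((H<8)|(H>172))&(S>150)&(V>90);red[:230]=0;red[262:]=0;red[:,:260]=0;red[:,290:]=0
q=P[red];q=q[(q[:,2]<.2)&(q[:,2]>.05)];g=np.c_[J(q),q[:,2]];print("red rng",g.min(0),g.max(0))
k=np.where((P[...,2]>.03)&(P[...,2]<.06)&(V<50));
for nm,z,R in(("piv",.039,-.22),("end",.12,-.18)):
    print(nm,a+ex*R+ey*-.075)
# cork
b=(P[...,2]>.03)&(P[...,2]<.04);b[:,:225]=0;b[:,278:]=0;b[:200]=0;b[250:]=0
r=rect(c,big(b),.036);print("cork",r,J(cv2.boxPoints(r)/1000))
# reachability
yaw0=np.arctan2(ey[1],ey[0])
for x,y,z in((-.05,-.21,.04),(-.13,-.05,.04),(-.13,-.12,.04),(-.15,-.075,.12),(-.25,-.075,.13),(-.31,-.075,.06)):
    w=np.r_[a+ex*x+ey*y,z]
    print((x,y,z),w.round(3),[ (np.round(j,2) if (j:=ctrl.ik(w,[np.pi,0,yaw0+d])) is not None else None) for d in(0,np.pi/2,-np.pi/2,np.pi)])
E
```

```text
[ 0.65884423 -0.34829861] [ 0.62210423 -0.78293443] [0.78293443 0.62210423] 38.46996 -50.79853 65 21
panel in corner [[-0.0604 -0.1049]] (150.2705535888672, 99.85543823242188) 33.60248947143555 target -.05 -.075
outer fence corner [[ 0.018   0.0174]
 [ 0.0178 -0.2025]
 [-0.0015 -0.1988]
 [-0.0936  0.0191]]
red rng [-0.2072     -0.0817      0.07018768] [-0.1745     -0.0672      0.11385522]
piv [ 0.46326122 -0.22271085]
end [ 0.48814539 -0.25402823]
cork ((536.9578857421875, -203.6521759033203), (40.57875061035156, 69.44113159179688), 39.74434280395508) [[-0.2233 -0.0265]
 [-0.1539 -0.025 ]
 [-0.1548  0.0156]
 [-0.2242  0.0141]]
(-0.05, -0.21, 0.04) [ 0.463 -0.44   0.04 ] [array([-0.88,  0.27,  1.71, -0.  ,  1.16,  0.02]), array([-0.88,  0.27,  1.71,  0.  ,  1.16, -1.55]), array([-0.88,  0.27,  1.71, -0.  ,  1.16,  1.59]), array([-0.88,  0.27,  1.71, -0.  ,  1.16, -3.12])]
(-0.13, -0.05, 0.04) [ 0.539 -0.278  0.04 ] [array([-0.6 ,  0.2 ,  1.79, -0.  ,  1.15,  0.3 ]), array([-0.6 ,  0.2 ,  1.79,  0.  ,  1.15, -1.27]), array([-0.6 ,  0.2 ,  1.79, -0.  ,  1.15,  1.87]), array([-0.6 ,  0.2
[... 331 characters left out ...]
ay([-0.63,  0.04,  1.82, -0.  ,  1.28,  0.27]), array([-0.63,  0.04,  1.82,  0.  ,  1.28, -1.3 ]), array([-0.63,  0.04,  1.82, -0.  ,  1.28,  1.84]), array([-0.63,  0.04,  1.82,  0.  ,  1.28, -2.87])]
(-0.25, -0.075, 0.13) [ 0.445 -0.199  0.13 ] [array([-0.57, -0.2 ,  2.03, -0.  ,  1.32,  0.33]), array([-0.57, -0.2 ,  2.03,  0.  ,  1.32, -1.25]), array([-0.57, -0.2 ,  2.03, -0.  ,  1.32,  1.9 ]), array([-0.57, -0.2 ,  2.03,  0.  ,  1.32, -2.82])]
(-0.31, -0.075, 0.06) [ 0.407 -0.152  0.06 ] [array([-0.53, -0.25,  2.19, -0.  ,  1.2 ,  0.37]), array([-0.53, -0.25,  2.19,  0.  ,  1.2 , -1.2 ]), array([-0.53, -0.25,  2.19, -0.  ,  1.2 ,  1.94]), array([-0.53, -0.25,  2.19,  0.  ,  1.2 , -2.77])]
```

```bash
cat >> h.py <<'E'
A=np.array([.65884,-.34830]);EX=np.array([.62210,-.78293]);EY=np.array([.78293,.62210])
YAW=np.arctan2(EY[1],EY[0])
def W(x,y,z): return np.r_[A+EX*x+EY*y,z]
def J(p): p=np.array(p);return np.r_[(p[:2]-A)@EX,(p[:2]-A)@EY,p[2]].round(4)
def ori(d,tilt=0):  # tilt leans the hand's body towards the fence
    R=Ro.from_rotvec(np.r_[EY,0]*tilt)*Ro.from_euler('xyz',[np.pi,0,YAW+d]); return R.as_euler('xyz')
E
python3 - <<'E'
from h import *
from plant import ctrl
print(Ro.from_euler('xyz',ori(np.pi/2,.26)).as_matrix()[:,2]@np.r_[EX,0])  # expect -0.26
f=lambda:(lambda s:(round(s["time"],2),J(s["tcp_pos"]),s["ft_force"].round(1) if hasattr(s["ft_force"],"round") else s["ft_force"]))(ctrl.get_state())
o=ori(0)
ctrl.reach(W(-.064,-.222,.13),o);ctrl.gripper_to(.5);print(f(),ctrl.get_state()["grip_width"])
ctrl.movel(W(-.064,-.215,.022),o);print(f())
print(ctrl.movel(W(-.062,-.161-.003,.022),o,rate=.04,until_force=10),f())
c=ctrl.camera("top");cv2.imwrite("pics/t1.png",c["image"][120:340,210:430]);np.savez("t1.npz",**c)
c=ctrl.camera("scene");cv2.imwrite("pics/s1.png",cv2.resize(c["image"][130:330,220:470],None,fx=3,fy=3))
E
```

```text
-0.25707744970957935
(1.9, array([-0.0639, -0.2223,  0.1301]), array([-0.3,  0.1, -0. ])) 0.5018591284526587
(2.77, array([-0.0631, -0.215 ,  0.023 ]), array([-0.3,  1.2,  0. ]))
False (4.2, array([-0.0621, -0.1639,  0.022 ]), array([-0.9, -0.5,  0.3]))
```

View pics/s1.png

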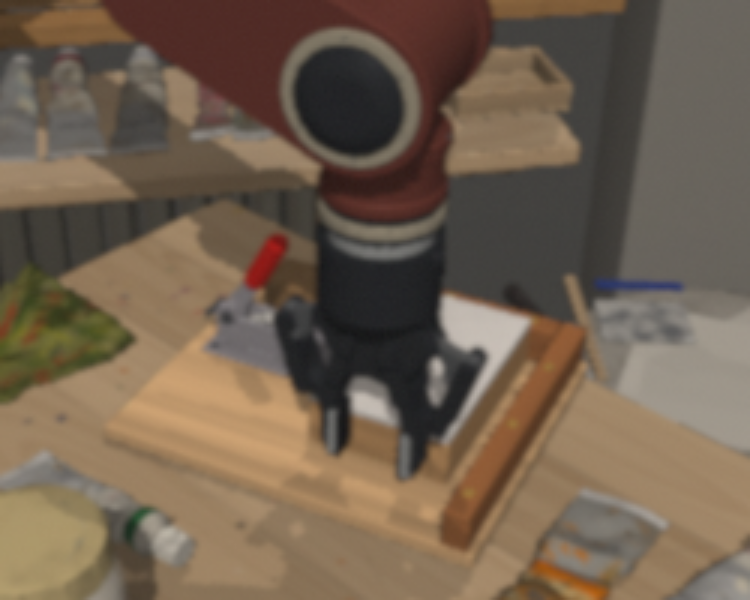

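The scene view shows the two fingertips at about (335,430) and (405,455), squarely on the panel's end and clear of the fence. Next comes the push towards the fence.

```bash
cat >> h.py <<'E'
def st(ctrl):
    s=ctrl.get_state();F=np.array(s["ft_force"]);return round(s["time"],2),J(s["tcp_pos"]),"Fx,Fy,Fz",np.round([F[:2]@EX,F[:2]@EY,F[2]],1)
E
python3 - <<'E'
from h import *
from plant import ctrl
o=ori(np.pi/2,.26)
for p in(W(-.145,-.085,.017),W(-.115,-.085,.017),W(-.145,-.085,.16)): assert ctrl.ik(p,o) is not None
ctrl.movel(W(-.062,-.19,.022));ctrl.movel(W(-.062,-.19,.16),rate=.25)
ctrl.gripper_to(1.0)
ctrl.reach(W(-.142,-.085,.16),o);print(st(ctrl))
c=ctrl.camera("scene")
print(ctrl.movel(W(-.142,-.085,.017),o,rate=.12,until_force=8),st(ctrl))
c=ctrl.camera("scene");cv2.imwrite("pics/s2.png",cv2.resize(c["image"][130:330,220:470],None,fx=3,fy=3))
E
```

```text
(7.1, array([-0.1418, -0.0852,  0.1601]), 'Fx,Fy,Fz', array([ 0.2, -0.1,  0.1]))
False (8.49, array([-0.1411, -0.0848,  0.0181]), 'Fx,Fy,Fz', array([-0.6, -0.4,  0.5]))
```

View pics/s2.png

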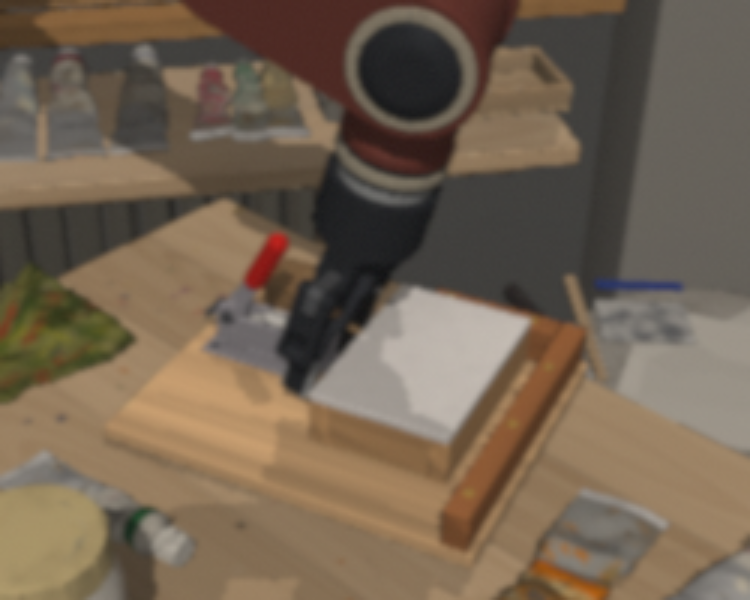

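The fingers stand beside the panel's long side at about (300,370), straddling the plunger and clear of the lever at (270,260). I push to the fence, then the end stop again, then check.

```bash
python3 - <<'E'
from h import *
from plant import ctrl
o=ori(np.pi/2,.26)
print(ctrl.movel(W(-.112,-.085,.017),o,rate=.03,until_force=9),st(ctrl))
ctrl.movel(W(-.138,-.085,.017),o);ctrl.movel(W(-.138,-.085,.15),o,rate=.25)
ctrl.gripper_to(.5)
o=ori(0)
ctrl.reach(W(-.05,-.19,.13),o)
ctrl.movel(W(-.05,-.185,.022),o,rate=.2);print(st(ctrl))
print(ctrl.movel(W(-.05,-.152,.022),o,rate=.03,until_force=9),st(ctrl))
ctrl.movel(W(-.05,-.185,.022));ctrl.movel(W(-.05,-.22,.2),rate=.25)
c=ctrl.camera("top");np.savez("t2.npz",**c);cv2.imwrite("pics/t2.png",cv2.resize(c["image"][140:330,210:420],None,fx=3,fy=3))
pc,sz,an=panel(c);print(J(np.r_[pc,0]),sz,an,st(ctrl)[0])
E
```

```text
True (9.32, array([-0.1188, -0.085 ,  0.0166]), 'Fx,Fy,Fz', array([-1. ,  0.2,  1.1]))
(12.73, array([-0.0492, -0.1848,  0.023 ]), 'Fx,Fy,Fz', array([0.7, 0. , 0.2]))
True (13.55, array([-0.0503, -0.1602,  0.0216]), 'Fx,Fy,Fz', array([ 1.2, -1.8, -0.3]))
[-0.0488 -0.0332  0.    ] (67.99676513671875, 100.04163360595703) 38.26869583129883 14.79
```

View pics/t2.png

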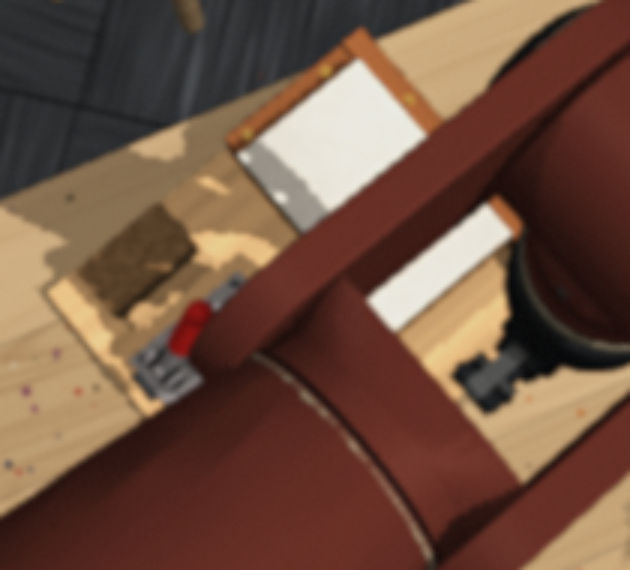

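The panel is in the corner at about (360,60), its edges parallel to the fence and stop (38.3° against 38.5°). I give one more light push to the fence, then place the shut fingers in front of the lever.

```bash
python3 - <<'E'
from h import *
from plant import ctrl
o=ori(np.pi/2,.26)
ctrl.gripper_to(1.0)
ctrl.movel(W(-.06,-.19,.2),rate=.3)
ctrl.reach(W(-.138,-.085,.13),o);ctrl.movel(W(-.138,-.085,.017),o,rate=.2)
print(ctrl.movel(W(-.112,-.085,.017),o,rate=.03,until_force=9),st(ctrl))
ctrl.movel(W(-.138,-.085,.017),o);ctrl.movel(W(-.138,-.085,.16),o,rate=.25)
o=ori(np.pi/2);ctrl.reach(W(-.135,-.075,.17),o);ctrl.gripper_to(0)
ctrl.movel(W(-.140,-.075,.095),o);print(st(ctrl))
c=ctrl.camera("top");np.savez("t3.npz",**c);t=c["image"][140:330,210:420]
s=ctrl.camera("scene");cv2.imwrite("pics/t3.png",np.hstack([cv2.resize(t,(400,400)),cv2.resize(s["image"][140:320,250:430],(400,400))]))
E
```

```text
True (18.23, array([-0.1188, -0.085 ,  0.0167]), 'Fx,Fy,Fz', array([-0.5,  1.1,  1.3]))
(20.98, array([-0.1395, -0.0749,  0.0956]), 'Fx,Fy,Fz', array([-0.1,  0.3,  0.5]))
```

View pics/t3.png

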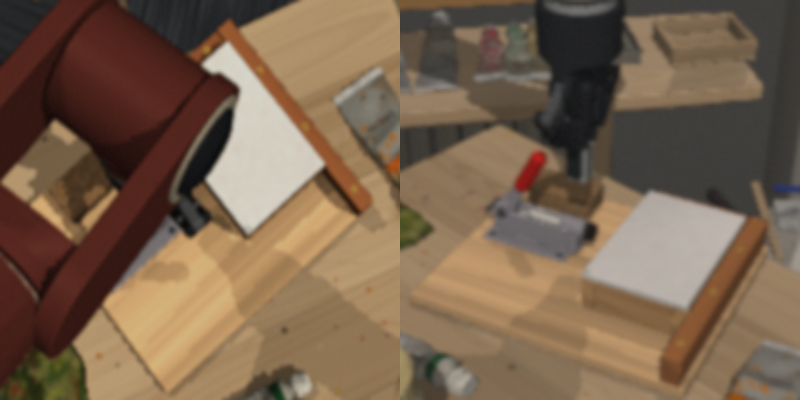

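Both views show the panel flush to the fence and stop. The shut fingertips (right view, about (580,170)) are just on the fence side of the lever. Next I sweep the lever.

```bash
python3 - <<'E'
from h import *
from plant import ctrl
o=ori(np.pi/2)
def go(th,r=.068):
    p=np.radians(29)-th
    return W(-.22+r*np.sin(p)+.0085*np.cos(p)+.011,-.075,.039+r*np.cos(p)-.0085*np.sin(p))
for th in(.5,.75,1.,1.2,1.35,1.5,1.6,1.7,1.78,1.84):
    h=ctrl.movel(go(th),o,rate=.08,until_force=25);print(th,h,st(ctrl))
    if h:break
c=ctrl.camera("top");np.savez("t4.npz",**c);t=c["image"][140:330,210:420]
s=ctrl.camera("scene");cv2.imwrite("pics/t4.png",np.hstack([cv2.resize(t,(400,400)),cv2.resize(s["image"][140:320,250:430],(400,400))]))
E
```

```text
0.5 False (21.99, array([-0.1999, -0.075 ,  0.107 ]), 'Fx,Fy,Fz', array([ 0.3, -0.3,  0.7]))
0.75 False (22.36, array([-0.2173, -0.075 ,  0.1069]), 'Fx,Fy,Fz', array([-0.1,  0.3,  0.5]))
1.0 False (22.73, array([-0.2341, -0.075 ,  0.1027]), 'Fx,Fy,Fz', array([ 0.1,  0.5, -0.3]))
1.2 False (23.05, array([-0.2463, -0.0751,  0.0965]), 'Fx,Fy,Fz', array([-0.2, -0.2, -0. ]))
1.35 False (23.32, array([-0.2543, -0.0749,  0.0904]), 'Fx,Fy,Fz', array([0.7, 0.9, 1.4]))
1.5 False (23.6, array([-0.262 , -0.0751,  0.0826]), 'Fx,Fy,Fz', array([0.4, 1. , 2.1]))
1.6 False (23.85, array([-0.2663, -0.0752,  0.0769]), 'Fx,Fy,Fz', array([0.4, 0.2, 0.8]))
1.7 False (24.1, array([-0.2701, -0.0753,  0.0709]), 'Fx,Fy,Fz', array([ 0. , -0.2, -0.6]))
1.78 False (24.35, array([-0.2721, -0.0752,  0.0664]), 'Fx,Fy,Fz', array([ 0.1, -0.5,  0.1]))
1.84 False (24.6, array([-0.2734, -0.0751,  0.0629]), 'Fx,Fy,Fz', array([-0.7, -0.9, -0.6]))
```

View pics/t4.png

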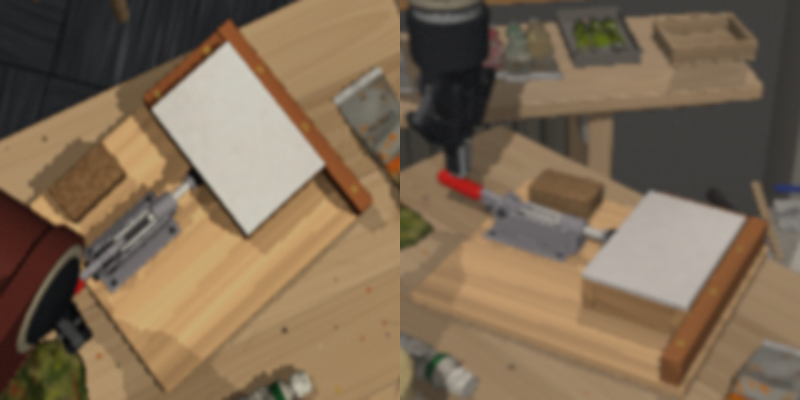

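The lever is over (right view, red at (460,185)), the foot touches the panel, and the force has vanished past centre. I press down lightly to confirm the stop, then withdraw and check.

```bash
python3 - <<'E'
from h import *
from plant import ctrl
p=ctrl.get_state()["tcp_pos"];q=J(p)
print(ctrl.movel(W(-.2735,-.075,.053),rate=.02,until_force=6),st(ctrl))
ctrl.movel(W(-.2735,-.075,.17));ctrl.reach(W(-.20,-.34,.28),ori(np.pi/2));ctrl.wait(.5);print(st(ctrl))
c=ctrl.camera("top");np.savez("t5.npz",**c)
pc,sz,an=panel(c);print(J(np.r_[pc,0]),sz,an)
s=ctrl.camera("scene");H,S,V=masks(s);P=cloud(s)
m=((H<8)|(H>172))&(S>170)&(V>90);m[:200]=0;m[250:]=0;m[:,:260]=0;m[:,330:]=0
g=np.array([J(x) for x in P[m]]);print(len(g),g.min(0),g.max(0) if len(g) else 0)
cv2.imwrite("pics/t5.png",np.hstack([cv2.resize(c["image"][140:330,210:420],(400,400)),cv2.resize(s["image"][140:320,250:430],(400,400))]))
E
```

```text
True (25.08, array([-0.2728, -0.0748,  0.058 ]), 'Fx,Fy,Fz', array([-1.6, -1.5,  4.8]))
(27.62, array([-0.2   , -0.3397,  0.28  ]), 'Fx,Fy,Fz', array([ 0.2, -0.2, -0.1]))
[-0.0486 -0.0748  0.    ] (150.407958984375, 99.211181640625) 38.388824462890625
135 [-0.2956 -0.0849  0.0434] [-0.2452 -0.0716  0.0626]
```

View pics/t5.png

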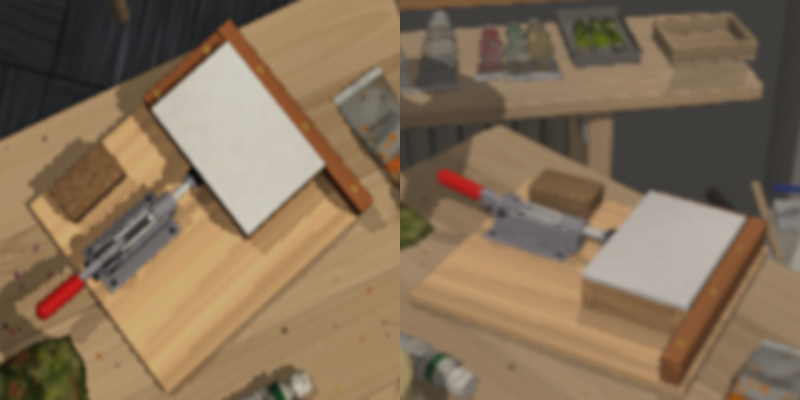

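The lever stays shut (left view, about (60,297)), the foot is on the panel at (195,180), and the panel is square in the corner at (-48.6, -74.8) mm with the cork block untouched.

```bash
python3 -c "
from plant import ctrl
print(ctrl.close_job())"
```

```text
the job is handed in; nothing more can be done
None
```

The panel is seated square against the fence and end stop, the clamp lever is snapped shut on its stop with the foot on the panel, the hand is clear, and the job was handed in at about 28 s.

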